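# Draw back and lock the stop of a loaf slicing guide

## Task

Get the slicing guide ready for the loaf: with its cam lever still open, draw the sprung stop back along the rail until its steel pointer is level with the brass index tab, and hold it there against the spring while you squeeze the cam lever fully shut against the finger rest, so that the stop is locked at the index. Do not let go: the cook will lay the loaf in front of the stop, so finish still pinching the lever and the finger rest together, and leave the index and the things standing round the guide where they are.

Things in the scene. Friction and masses are not known exactly. Their poses are not given: they have to be found in the camera images.
- slicing_guide: loaf slicing guide: a wooden board 170 (x) x 400 (y) x 20 mm on rubber feet, top at z = 26 mm; fixed. Origin under its middle, on the worktop. Its y axis runs along the steel rail in its middle (22 mm wide, top at z = 40 mm). Two slotted knife fences, 106 mm high, stand at its +y end (y = 62 to 199 mm, x = +-64 mm). Its -x long edge has the scale strip and the index.
- loaf_stop (a joint): travel of the sprung stop, m: 0 at home by the fences, grows as it is drawn towards the guide's -y, up to 0.150. A spring pulls it home with 3 N at 0 to 6 N at 0.150. On its saddle (60 mm long) stand a wooden push plate at the +y end (100 wide, 12 thick, top at z = 98 mm) and, 46 mm clear of it, a black finger rest (36 wide, 10 thick, top at z = 119 mm).
- index (a joint): place of the brass index rider on the board's edge, m: the tips of pointer and index are level when loaf_stop has this same value. Stiff; leave it alone.
- cam_lever (a joint): angle of the steel cam lever behind the finger rest, rad: 0 open, leaning 26 degrees towards -y; 0.45 shut, upright, 2 mm off the finger rest and parallel to it. It is shut by pushing its plate towards +y (about 3 N there, rising to 8 N) and stays where it is left. Over the last 0.2 rad its cam bears on the rail and clamps the stop. Pivot: z = 52 mm, 6 mm to -y of pinch.
- stop_pointer (a point): tip of the steel pointer that reaches from the saddle towards the scale strip (saddle's middle in y, 31 mm above the worktop)
- index_tip (a point): tip of the brass index, beside the scale strip, 29 mm above the worktop; axes as the guide's
- pinch (a point): middle of the finger rest and shut lever together, 92 mm above the worktop; moves with the stop, axes as the guide's. The finger rest's face that is pushed to draw the stop back lies 10.5 mm to +y. The lever's outer face lies 10.5 mm to -y when shut (21 mm pinched in all); when open, 30 mm to -y at this height and 40 mm at the lever's top.
- finger_rest_face (a point): middle of the finger rest's outer (+y) face, 92 mm above the worktop, axes as the guide's
- lever_plate_mid (a point): middle of the outer face of the lever's thumb plate (30 wide, 52 long, 9 thick; its end is 26 mm farther up the lever, 120 mm above the worktop when shut); its -y axis points out of that face, its z axis up the lever
- glass: drinking glass, 81 mm wide, 91 mm tall, origin under its middle; leave it alone
- mug: white mug, 84 mm wide, 89 mm tall, with a handle, origin at the bottom; leave it alone
- lemon: lemon, 72 x 57 x 58 mm, origin at the bottom; leave it alone

How it is judged:
On the way, in this order (a step that is already met when the one before it is completed fails the run):
1. the stop is held at the index, within 4 mm, by its finger rest, with the lever still open (y of stop_pointer in the frame of index_tip between -0.004 and 0.004 m and value of joint cam_lever below 0.2 rad and contact force between the fingers and finger_rest above 0.5 N), for 0.2 s.
2. the lever is squeezed shut with the stop still within 4 mm of the index (y of stop_pointer in the frame of index_tip between -0.004 and 0.004 m and value of joint cam_lever above 0.4 rad), for 0.2 s.
At the end, for the whole second after the job is handed in: The stop is at rest with its pointer within 4 mm of the index, the cam lever is shut (over 0.40 of 0.45 rad), and the fingers still pinch the finger rest and the lever with more than 3 N each (all of step 2 and contact force between the fingers and finger_rest above 3 N and contact force between the fingers and lever_plate above 3 N and velocity of joint loaf_stop between -0.01 and 0.01 m/s); the arm keeps its last pose, push and grip.
It fails at once if the lever is clamped (over 0.35 rad) while the stop is more than 12 mm off the index (value of joint cam_lever above 0.35 rad and (y of stop_pointer in the frame of index_tip above 0.012 m or y of stop_pointer in the frame of index_tip below -0.012 m)).
It fails at once if the index is shifted by more than 3 mm (distance of index_tip from where it was at the start of the episode above 0.003 m).
It fails at once if the glass, the mug or the lemon is pushed more than 20 mm (distance of any of glass, mug, lemon from where it was at the start of the episode above 0.02 m).
It also fails if it takes over 45 s, if anything falls off the work surface, if the arm or the gripper's body presses on something with over 40 N, if the wrist force passes 120 N, or if a joint passes its speed limit or range.

## Robot

A 6-joint arm with a two-finger parallel gripper is mounted at the origin on a cart in front of the work surface, level with it; the furniture and walls round the work are solid. World frame = base frame: x ahead of the robot, y to its left, z up, the work surface at z = 0. Lengths are in m, angles in rad, forces in N, time in s.
With the tool pointing down it reaches from about 0.25 to 0.725 m from the base axis. Payload 4 kg.
Tool frame: the origin (TCP) lies midway between the tips of the shut fingers; the grasp point (between the pads) lies 19 mm behind it; z points along the fingers, x is the direction in which the jaws open and shut, and the axes are right-handed (so a half turn about z gives the same grasp; the last joint's range is limited). The gripper opens to 85 mm and grips with 20 to 120 N. Pads are 22 mm wide; open, the fingers measure 114 mm over their backs; the gripper's body (76 mm by 85 mm) begins 54 mm behind the grasp point. The pads swing forward as they close: fully open they stand 13 mm farther back than shut.
Start: joints at [1.218, 0.241, 0.005, 1.335, 0, 1.571], TCP at [0.173, 0.469, 0.231] pointing down, gripper open.
Joint ranges: [-2.72, 2.72], [-1.05, 1.87], [-1.09, 1.28], [-1.99, 2.15], [-1.42, 1.44], [-3.14, 3.14]. Speed limits (rad/s): [2.79, 2.79, 3.14, 3.14, 3.14, 3.14].

## Interface

Orientations are given as a unit quaternion [x, y, z, w].
In Python, from workcell import bot, vision, ticket gives the robot as it stands.
- The arm moves only by the tool play_rows, never from a script. Its argument "deltas" is one flat list of numbers, 5 for each row, row after row: the opening, from 0 (shut) to 1 (fully open), then the shift along the tool's x, y, z in units of 60 mm (1.0 is 60 mm), then the turn about the tool's z in degrees. A call has 1 to 12 rows; each row shifts and turns the pose as measured when the row begins, along the tool's axes as they then stand; what a row does not reach is not made up. A row lasts 1/8 s, in which the tool goes at most 62.5 mm and 10.7 degrees, less where a joint would pass 70% of its speed; a pose out of reach is approached as far as the arm can. A call is refused whole if a number of a shift passes 1 or a number of a turn 10.7, either way. A call with a gripper value outside its range is refused whole. The fingers move at their own pace and stop on an object; the grip force is fixed at half the most. Time passes only in rows, so rows that do not move let the fingers close. It gives the time, the measured TCP pose, the force and the opening at its end, in the units of the state.
- bot.get_obs(): the state, without advancing time (a new reading comes with each control period).
- vision.camera(name): name is "scene" or "top" or "wrist"; returns a dict with "color" (480x640x3 uint8, blue, green, red), "intrinsics" (3x3 intrinsics, pixels), "rvec" (rotation vector, rad) and "tvec" (3), from world to camera coordinates, as OpenCV has them. Camera axes: x right, y down, z forward; pixel columns grow to the right and rows downward; lengths in m; the calibration is good to about 2 mm. A picture is of the moment at which its call begins. There is no depth.
- ticket.job_done(): hands the job in, once; it reports no verdict.
The state is a dict: "clock": time; "joint_pos": joint angles; "joint_vel": joint speeds; "tau": joint torques, N m; "eef_pos": TCP position; "tool_rot": TCP orientation; "ft_force": force on the tool from outside, world axes, zero at the start; "ft_torque": the same for the moment, N m; "grip_width": finger opening in m.
Only numpy, scipy, OpenCV 4.12 (cv2) and the standard library are available. Lean on these libraries where they do the work, as an engineer would, in place of code of your own. Each camera call takes 0.05 s, during which the arm holds its last target. There are 200 camera calls.

## Working session

There is one attempt and no reset: what is moved stays moved. The work goes in short steps, Python scripts to look and compute and a tool call to move; the robot and the scene stay as the last step left them, time stands still between calls to the robot, and variables do not carry over. Pictures are saved under pics/ and viewed, about 8 in all and at most 12, crops included, and the job is handed in when it is done.

Besides the shell and the picture viewer there is one more tool, called after "Call:" by a JSON object that holds its "fn" and its "kwargs", one argument or row to a line. play_rows: Moves the arm, as the interface text tells. Its arguments: {"type":"object","properties":{"deltas":{"type":"array"}},"required":["deltas"]}

```bash
mkdir -p pics; ls; cat > h.py <<'E'
import numpy as np, cv2
from workcell import bot, vision, ticket
def cam(n,save=None):
    c=vision.camera(n)
    if save: cv2.imwrite('pics/'+save,c['color'])
    return c
def ray(c,uv):
    K=np.array(c['intrinsics'],float);R=cv2.Rodrigues(np.array(c['rvec'],float))[0];t=np.array(c['tvec'],float).ravel()
    d=R.T@np.linalg.inv(K)@np.array([uv[0],uv[1],1.]);return -R.T@t,d
def onz(c,uv,z):
    o,d=ray(c,uv);return o+d*(z-o[2])/d[2]
def proj(c,P):
    return cv2.projectPoints(np.array(P,float).reshape(-1,3),np.array(c['rvec'],float),np.array(c['tvec'],float),np.array(c['intrinsics'],float),None)[0].reshape(-1,2)
E
python3 - <<'E'
from h import *
import pickle
C={n:cam(n) for n in('top','scene')}
pickle.dump(C,open('c0.pkl','wb'))
for n in C:
    cv2.imwrite(f'pics/{n}0.png',C[n]['color']); print(n,ray(C[n],(320,240)))
print(bot.get_obs())
E
```

```text
pics
top (array([ 0.39756379, -0.02455965,  0.97173676]), array([ 0.1702116 , -0.00739509, -0.98539124]))
scene (array([ 0.06087659, -0.34395329,  0.75152902]), array([ 0.55513608,  0.3601745 , -0.74990636]))
{'clock': 0.1, 'joint_pos': array([1.21802654e+00, 2.41336843e-01, 3.81158233e-03, 1.33517691e+00,
       5.81940269e-06, 1.57081994e+00]), 'joint_vel': array([-0.00274336, -0.00172789,  0.00564833,  0.00106372,  0.00185087,
        0.00054351]), 'tau': array([ 3.65200094e-04, -3.73138154e+01,  2.53009200e+01,  1.08566732e-02,
        6.14545726e-06, -9.45156785e-06]), 'eef_pos': array([0.17254728, 0.46866642, 0.23048429]), 'tool_rot': array([ 8.20219269e-01,  5.72048461e-01, -7.83257990e-04,  5.42750400e-04]), 'ft_force': array([ 0.26328925, -0.38139398,  0.15482904]), 'ft_torque': array([ 0.01716414, -0.03873651,  0.00829052]), 'grip_width': 0.08585500106719336}
```

View pics/top0.png

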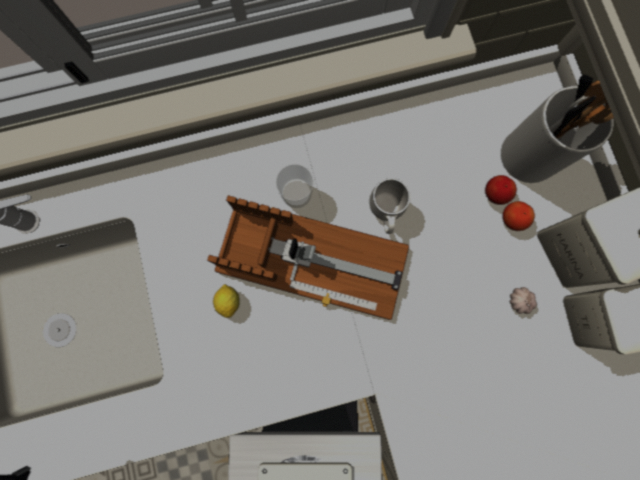

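View pics/scene0.png

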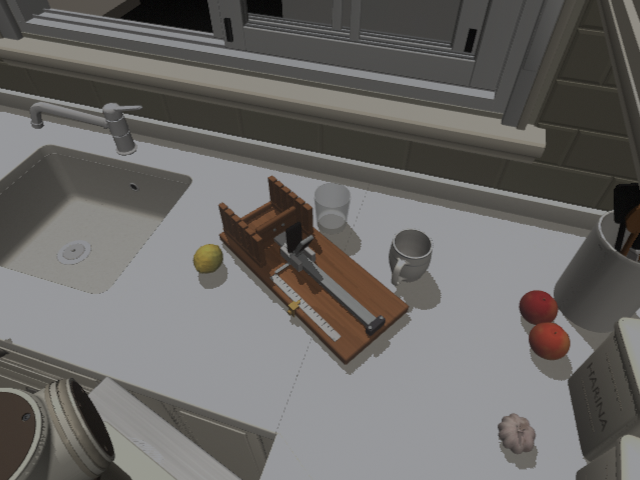

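The guide lies with its fences to the left and its −y end to the right, around (310,258) in the top view; the brass tab is near (326,300) and the lemon is by the fence. I'll enlarge both views to get pixel positions.

```bash
python3 - <<'E'
from h import *
import pickle
C=pickle.load(open('c0.pkl','rb'))
t=C['top']['color'][185:330,205:415]; s=C['scene']['color'][170:370,200:420]
a=cv2.convertScaleAbs(cv2.resize(t,None,fx=3.8,fy=3.8,interpolation=cv2.INTER_CUBIC),alpha=1.5)
cv2.imwrite('pics/t1.png',a); print(a.shape)
for n,z in(('top',.026),('scene',.026)):
    c=C[n];h=cv2.cvtColor(c['color'],cv2.COLOR_BGR2HSV)
    m=cv2.inRange(h,(0,90,30),(22,255,255))
    k,l,st,ce=cv2.connectedComponentsWithStats(m);
    i=[j for j in range(1,k) if st[j,4]>40]
    print(n,[(st[j].tolist(),ce[j].round(1).tolist()) for j in i])
    y=cv2.inRange(h,(20,120,60),(32,255,255));k,l,st,ce=cv2.connectedComponentsWithStats(y)
    print('yel',[(st[j].tolist(),ce[j].round(1).tolist(),onz(c,ce[j],.029).round(4).tolist()) for j in range(1,k) if st[j,4]>8])
c=C['top']
for uv in((409,240),(392,318)): print(uv,onz(c,uv,.026).round(4))
E
```

```text
(551, 798, 3)
top [([580, 80, 34, 47, 681], [595.7, 104.3]), ([486, 175, 49, 56, 1434], [509.7, 202.9]), ([208, 196, 201, 124, 11041], [308.7, 256.4]), ([364, 399, 10, 33, 77], [368.6, 415.1]), ([382, 462, 6, 18, 47], [384.0, 471.3])]
yel [([213, 285, 26, 32, 603], [225.9, 300.9], [0.4273, 0.1705, 0.029]), ([322, 294, 8, 11, 50], [325.7, 299.9], [0.4296, -0.044, 0.029])]
scene [([219, 176, 189, 185, 10586], [312.3, 271.4]), ([622, 204, 18, 52, 415], [632.4, 228.1]), ([520, 291, 50, 69, 2092], [544.8, 325.5])]
yel [([194, 244, 26, 28, 464], [205.0, 257.0], [0.4273, 0.1772, 0.029]), ([288, 301, 12, 9, 57], [293.4, 304.9], [0.4306, -0.0438, 0.029])]
(409, 240) [ 0.5613 -0.2283  0.026 ]
(392, 318) [ 0.3916 -0.1861  0.026 ]
```

View pics/t1.png

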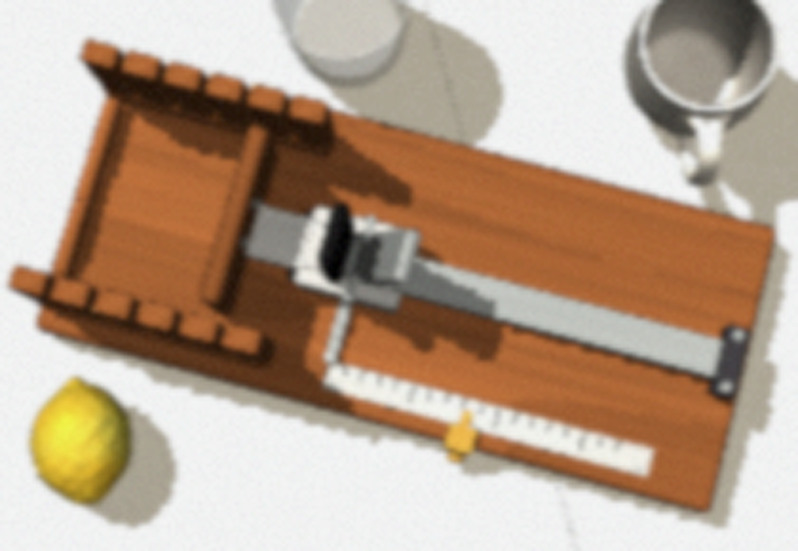

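```bash
cat >> h.py <<'E'
def cp(p): return (205+(p[0]+.5)/3.8-.5,185+(p[1]+.5)/3.8-.5)
E
python3 - <<'E'
from h import *
import pickle
C=pickle.load(open('c0.pkl','rb'));c=C['top']
def L(n,p,q,z):
    a,b=onz(c,cp(p),z),onz(c,cp(q),z);d=a-b;print(n,a.round(4),b.round(4),'ang',np.degrees(np.arctan2(d[1],d[0])).round(2),'len',np.linalg.norm(d).round(4));return a,b
L('near',(270,383),(708,504),.026);L('far',(330,110),(775,228),.026);e=L('end',(708,504),(775,228),.026)
L('rail',(440,275),(725,352),.040);L('scale',(335,380),(645,468),.026)
th=np.radians(76.0)
ang=[]
near=(onz(c,cp((270,383)),.026),onz(c,cp((708,504)),.026))
a=np.arctan2(*(near[0]-near[1])[[1,0]]);far=(onz(c,cp((330,110)),.026),onz(c,cp((775,228)),.026));b=np.arctan2(*(far[0]-far[1])[[1,0]])
th=(a+b)/2;Y=np.array([np.cos(th),np.sin(th),0]);X=np.array([np.sin(th),-np.cos(th),0])
org=(e[0]+e[1])/2+.2*Y;print('yaw y',np.degrees(th),'org',org)
for n,p,z in(('ptr',(331,358),.031),('idx',(466,412),.029),('rest top',(341,243),.119),('plate top R',(265,130),.098),('plate top L',(215,302),.098),('levertop',(405,256),.113)):
    P=onz(c,cp(p),z);g=P-org;print(n,P.round(4),'guide x,y',(g@X).round(4),(g@Y).round(4))
print(np.c_[X,Y].T, org)
E
```

```text
near [0.4608 0.0644 0.026 ] [ 0.3932 -0.1838  0.026 ] ang 74.76 len 0.2573
far [0.6206 0.032  0.026 ] [ 0.5509 -0.227   0.026 ] ang 74.94 len 0.2682
end [ 0.3932 -0.1838  0.026 ] [ 0.5509 -0.227   0.026 ] ang 164.7 len 0.1636
rail [ 0.5212 -0.0325  0.04  ] [ 0.4777 -0.1934  0.04  ] ang 74.86 len 0.1667
scale [0.4626 0.0273 0.026 ] [ 0.4132 -0.1487  0.026 ] ang 74.33 len 0.1828
yaw y 74.84994914419404 org [ 0.52431469 -0.01237407  0.026     ]
ptr [0.4747 0.0295 0.031 ] guide x,y -0.0588 0.0274
idx [ 0.4444 -0.0474  0.029 ] guide x,y -0.068 -0.0547
rest top [0.5275 0.0199 0.119 ] guide x,y -0.0054 0.032
plate top R [0.5925 0.0627 0.098 ] guide x,y 0.0461 0.0903
plate top L [0.4989 0.0876 0.098 ] guide x,y -0.0507 0.0898
levertop [ 0.5216 -0.0135  0.113 ] guide x,y -0.0024 -0.0018
[[ 0.9652447 -0.2613478  0.       ]
 [ 0.2613478  0.9652447  0.       ]] [ 0.52431469 -0.01237407  0.026     ]
```

Call:
{"fn": "play_rows", "kwargs": {
  "deltas": [1,-0.436,0.684,0,0,1,-0.436,0.684,0,0,1,-0.436,0.684,0,0,1,-0.436,0.684,0,0,1,-0.436,0.684,0,0,1,-0.436,0.684,0,0,1,-0.436,0.684,0,0,1,-0.436,0.684,0,0,1,-0.436,0.684,0,0,1,-0.436,0.684,0,0,1,-0.436,0.684,0,0,1,0,0,0,-5.0]
}}

```text
clock: 1.6
eef_pos: [0.5054, 0.0291, 0.2259]
tool_rot: [0.793, 0.61, -0.004, 0.0]
ft_force: [-0.7, 0.6, -0.1]
grip_width: 0.0857
```

```bash
cat >> h.py <<'E'
from scipy.spatial.transform import Rotation as Ro
TH=np.radians(74.85);GY=np.array([np.cos(TH),np.sin(TH),0]);GX=np.array([np.sin(TH),-np.cos(TH),0]);ORG=np.array([.5243,-.0124,0])
def st(goal=None):
    o=bot.get_obs();R=Ro.from_quat(o['tool_rot']).as_matrix();p=np.array(o['eef_pos'])
    g=p-ORG
    print('t',round(float(o['clock']),2),'pos',p.round(4),'xang',np.degrees(np.arctan2(R[1,0],R[0,0])).round(2),'guide',(g@GX).round(4),(g@GY).round(4),p[2].round(4),'zax',R[:,2].round(3),'F guide xyz',[round(float(np.dot(o['ft_force'],v)),1) for v in (GX,GY,[0,0,1])],'w',round(float(o['grip_width']),4))
    if goal is not None:  # goal in guide x,y,z
        G=ORG+goal[0]*GX+goal[1]*GY;G[2]=goal[2];print('units',(R.T@(G-p)/.06).round(3))
E
python3 - <<'E'
from h import *
st((-.002,.0165,.23))
c=cam('wrist','w1.png')
import pickle;pickle.dump(c,open('w1.pkl','wb'))
E
```

```text
t 1.6 pos [0.5054 0.0291 0.2259] xang 75.13 guide -0.0291 0.0351 0.2259 zax [-0.006 -0.006 -1.   ] F guide xyz [-0.9, 0.4, -0.1] w 0.0857
units [-0.313  0.449 -0.068]
```

View pics/w1.png

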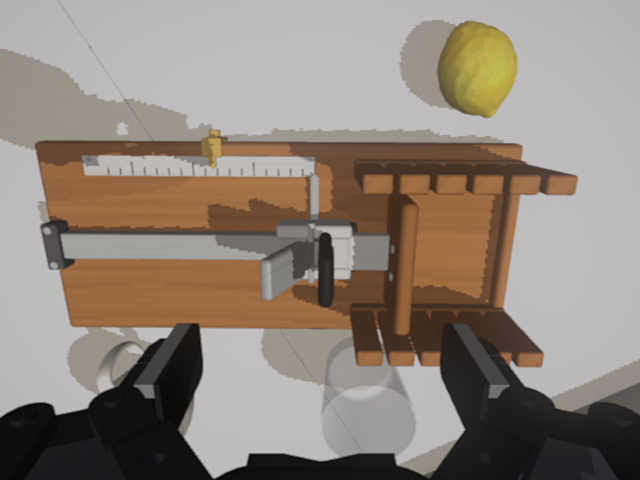

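The wrist view shows the pointer tip at (314,178), the index tip at (213,166), the rest top around (326,268) and the lever's top edge at (270,280). I'll compare these with the top-view numbers.

```bash
python3 - <<'E'
from h import *
import pickle
c=pickle.load(open('w1.pkl','rb'))
pts=dict(ptr=((314,178),.031),idx=((213,166),.029),rest_mid=((326,237),.119),rest_top_far=((327,303),.119),rest_near=((326,237),.119),railL=((62,247),.04),railR=((388,250),.04),
 nearL=((40,143),.026),nearR=((355,145),.026),farL=((72,327),.026),farR=((350,327),.026),plateN=((408,200),.098),plateF=((402,330),.098),lev1=((263,258),.113),lev2=((266,298),.113))
for n,(uv,z) in pts.items():
    g=onz(c,uv,z)-ORG; print(n,(g@GX).round(4),(g@GY).round(4))
st((-.002,.0165,.23))
E
```

```text
ptr -0.0588 0.0294
idx -0.0678 -0.0532
rest_mid -0.0341 0.0391
rest_top_far 0.0117 0.0401
rest_near -0.0341 0.0391
railL -0.0009 -0.1828
railR -0.0002 0.0917
nearL -0.0852 -0.1937
nearR -0.0849 0.0625
farL 0.0821 -0.1974
farR 0.0799 0.0627
plateN -0.054 0.0936
plateF 0.0429 0.0958
lev1 -0.0176 -0.0023
lev2 0.0111 -0.0013
t 1.65 pos [0.5045 0.03   0.2258] xang 75.33 guide -0.0302 0.0358 0.2258 zax [-0.007 -0.005 -1.   ] F guide xyz [0.5, -0.0, -0.6] w 0.0857
units [-0.325  0.467 -0.07 ]
```

Call:
{"fn": "play_rows", "kwargs": {
  "deltas": [1,-0.13,0.23,0,0.2,1,-0.12,0.22,0,0.2,1,0,0,0,0,1,0,0,0.4,0,1,0,0,0.5,0,1,0,0,0.5,0,1,0,0,0.2,0,1,0,0,0,0]
}}

```text
clock: 2.65
eef_pos: [0.5279, 0.0088, 0.1282]
tool_rot: [0.794, 0.608, -0.004, 0.0]
ft_force: [-0.2, -0.6, 0.2]
grip_width: 0.0855
```

```bash
python3 - <<'E'
from h import *
st((-.003,.021,.073))
c=cam('wrist','w2.png')
import pickle;pickle.dump(c,open('w2.pkl','wb'));s=cam('scene');pickle.dump(s,open('s2.pkl','wb'))
cv2.imwrite('pics/s2.png',cv2.convertScaleAbs(cv2.resize(s['color'][160:350,200:420],None,fx=2.6,fy=2.6,interpolation=cv2.INTER_CUBIC),alpha=1.5))
cv2.imwrite('pics/w2s2.png',np.hstack([cv2.resize(c['color'],(400,300)),cv2.resize(cv2.imread('pics/s2.png'),(400,345))[:300]]))
E
```

```text
t 2.65 pos [0.5279 0.0088 0.1282] xang 74.87 guide -0.002 0.0215 0.1282 zax [-0.006 -0.005 -1.   ] F guide xyz [-0.0, -0.6, 0.2] w 0.0855
units [-0.002 -0.012  0.92 ]
```

View pics/w2s2.png

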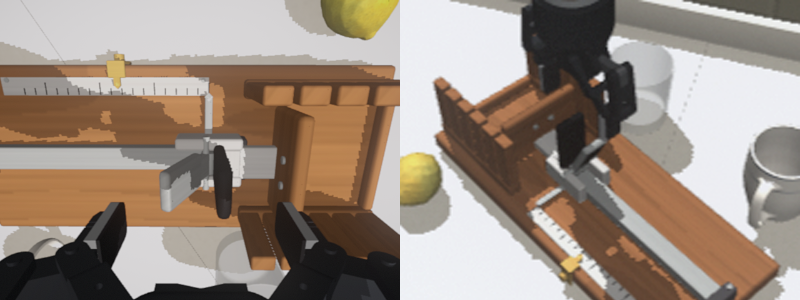

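```bash
python3 - <<'E'
from h import *
import pickle
c=pickle.load(open('w2.pkl','rb'))
im=c['color'][150:480,150:600];cv2.imwrite('pics/w2c.png',cv2.convertScaleAbs(cv2.resize(im,None,fx=1.7,fy=1.7),alpha=1.3))
o=bot.get_obs();R=Ro.from_quat(o['tool_rot']).as_matrix();p=o['eef_pos']
for s in(.0425,.057,-.0425): print(s,proj(c,p+R@[s,-.011,-.013]).round(0),proj(c,p+R@[s,-.011,-.04]).round(0))
E
```

```text
0.0425 [[439. 320.]] [[464. 364.]]
0.057 [[480. 320.]] [[515. 364.]]
-0.0425 [[195. 320.]] [[168. 364.]]
```

View pics/w2c.png

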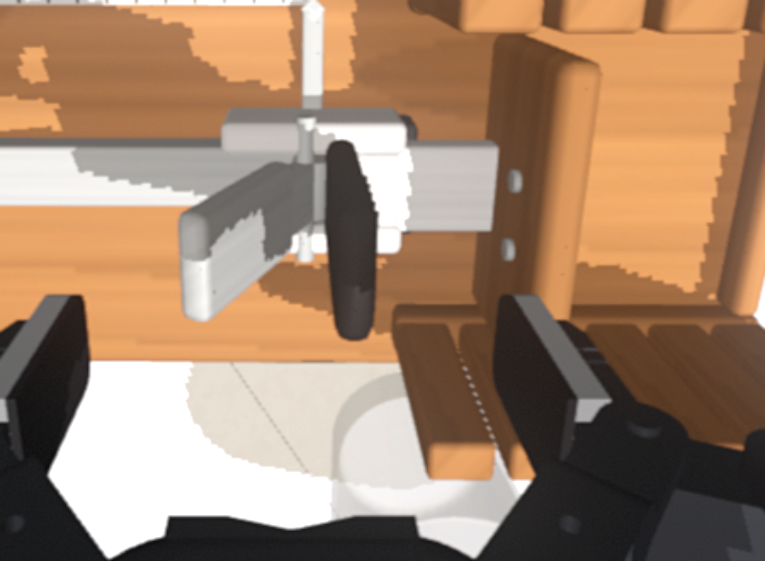

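```bash
python3 - <<'E'
from h import *
import pickle
c=pickle.load(open('w2.pkl','rb'))
for n,p,z in(('rest R',(374,300),.119),('rest R2',(376,240),.119),('rest L',(334,320),.119),('plate L edge',(548,180),.098),('plate L far',(540,300),.098),('plate R',(590,180),.098),('levtop',(182,240),.113),('lev',(185,315),.113),('rest far',(352,339),.115),('ptr',(312,2),.031)):
    g=onz(c,(p[0]/1.7+150,p[1]/1.7+150),z)-ORG;print(n,(g@GX).round(4),(g@GY).round(4))
E
```

```text
rest R 0.0033 0.0433
rest R2 -0.0126 0.0432
rest L 0.0088 0.0337
plate L edge -0.0206 0.0901
plate L far 0.0145 0.0918
plate R -0.0206 0.1011
levtop -0.0098 -0.0038
lev 0.011 -0.004
rest far 0.0165 0.0386
ptr -0.0608 0.0296
```

Call:
{"fn": "play_rows", "kwargs": {
  "deltas": [1,0,0,0.3,0,1,0,0,0.35,0,1,0,0,0.25,0,1,0,0,0,0,1,-0.1,0,0,0,0.75,-0.06,0,0,0,0.75,0,0,0,0,0.75,0,0,0,0]
}}

```text
clock: 3.75
eef_pos: [0.533, -0.0014, 0.0825]
tool_rot: [0.794, 0.608, 0.004, 0.006]
ft_force: [-0.4, 0.7, 0.4]
grip_width: 0.0638
```

```bash
python3 - <<'E'
from h import *
st((-.003,-.07,.073))
E
```

```text
t 3.75 pos [ 0.533  -0.0014  0.0825] xang 74.84 guide 0.0055 0.0129 0.0825 zax [ 0.013 -0.004 -1.   ] F guide xyz [-0.6, 0.5, 0.4] w 0.0638
units [-1.381 -0.144  0.158]
```

Call:
{"fn": "play_rows", "kwargs": {
  "deltas": [0.75,0,-0.07,0.08,0,0.75,-0.1,-0.07,0.08,0,0.75,-0.15,0,0,0,0.75,-0.18,0,0,0,0.75,-0.18,0,0,0,0.75,-0.18,0,0,0,0.75,-0.18,0,0,0,0.75,-0.15,0,0,0,0.75,-0.1,0,0,0,0.75,0,0,0,0,0.75,0,0,0,0]
}}

```text
clock: 5.12
eef_pos: [0.5052, -0.0721, 0.0724]
tool_rot: [0.794, 0.608, 0.007, 0.004]
ft_force: [2.0, 4.4, 0.7]
grip_width: 0.064
```

```bash
python3 - <<'E'
from h import *
st((-.003,-.0711,.073))
c=cam('wrist');t=cam('top')
import pickle;pickle.dump((c,t),open('w3.pkl','wb'))
a=cv2.resize(c['color'],(640,480));b=cv2.convertScaleAbs(cv2.resize(t['color'][240:330,280:370],(480,480),interpolation=cv2.INTER_CUBIC),alpha=1.5)
cv2.imwrite('pics/w3.png',cv2.resize(np.hstack([a,b]),(798,342)))
cv2.imwrite('pics/w3f.png',a)
E
```

```text
t 5.12 pos [ 0.5052 -0.0721  0.0724] xang 74.91 guide -0.0028 -0.0626 0.0724 zax [ 0.016  0.003 -1.   ] F guide xyz [0.8, 4.7, 0.7] w 0.064
units [-0.141 -0.003 -0.011]
```

View pics/w3.png

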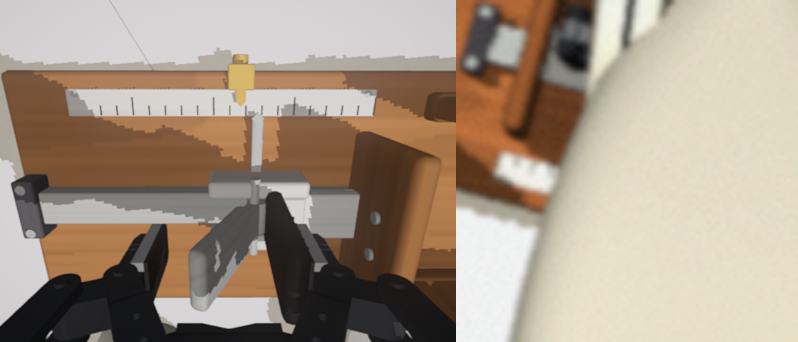

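The rest finger now carries the stop (4.7 N), and the lever is open. The pointer tip at about (257,115) is still about 8 mm right of the index tip at (240,105). I'll locate both tips numerically.

```bash
cat >> h.py <<'E'
def tips(c,save=None):
    im=c['color'];h=cv2.cvtColor(im,cv2.COLOR_BGR2HSV)
    b=cv2.inRange(h,(18,110,90),(34,255,255));k,l,s,ce=cv2.connectedComponentsWithStats(b)
    # brass tab: near the projected index
    pu=proj(c,ORG-.068*GX-.054*GY+[0,0,.029])[0]
    j=min((j for j in range(1,k) if s[j,4]>60),key=lambda j:np.hypot(*(ce[j]-pu)));ys,xs=np.where(l==j);yb=ys.max();it=(xs[ys>=yb-4].mean(),yb)
    if save: 
        x0=int(it[0])-60;y0=max(0,int(it[1])-60);cv2.imwrite('pics/'+save,cv2.resize(im[y0:y0+120,x0:x0+160],None,fx=5,fy=5,interpolation=cv2.INTER_CUBIC));print('crop',x0,y0)
    g=onz(c,it,.029)-ORG;print('index tip px',np.round(it,1),'guide',(g@GX).round(4),(g@GY).round(4));return (g@GY)
E
python3 - <<'E'
from h import *
import pickle
c,t=pickle.load(open('w3.pkl','rb'));tips(c,'w3c.png')
E
```

```text
crop 277 87
index tip px [337.5 147. ] guide -0.0668 -0.0535
```

View pics/w3c.png

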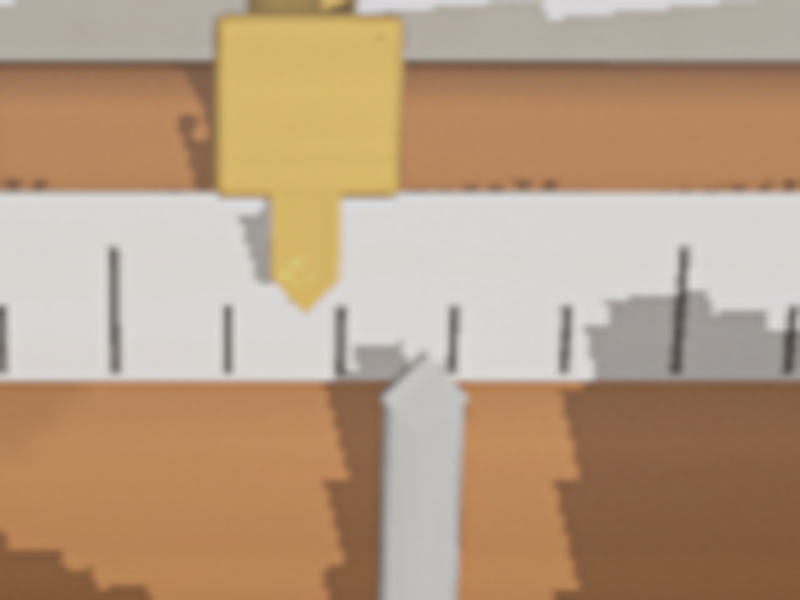

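```bash
cat >> h.py <<'E'
def gap(c,i,p):
    a=onz(c,i,.029)-ORG;b=onz(c,p,.031)-ORG;print('idx y',(a@GY).round(4),'ptr y',(b@GY).round(4),'ptr-idx',((b-a)@GY).round(4))
E
python3 - <<'E'
from h import *
import pickle
c,t=pickle.load(open('w3.pkl','rb'));gap(c,(277+305.5/5,87+311/5),(277+423.5/5,87+352/5))
E
```

```text
idx y -0.0533 ptr y -0.043 ptr-idx 0.0103
```

Call:
{"fn": "play_rows", "kwargs": {
  "deltas": [0.75,-0.085,0,0,0,0.75,-0.085,0,0,0,0.75,0,0,0,0,0.75,0,0,0,0]
}}

```text
clock: 5.72
eef_pos: [0.503, -0.0805, 0.0723]
tool_rot: [0.793, 0.609, 0.008, 0.004]
ft_force: [2.0, 3.8, 0.2]
grip_width: 0.0642
```

```bash
python3 - <<'E'
from h import *
import pickle
st((-.003,-.0729,.073))
c=cam('wrist');pickle.dump(c,open('w4.pkl','wb'));tips(c,'w4c.png')
E
```

```text
t 5.72 pos [ 0.503  -0.0805  0.0723] xang 75.07 guide -0.0027 -0.0713 0.0723 zax [ 0.016  0.004 -1.   ] F guide xyz [0.9, 4.2, 0.2] w 0.0642
units [-0.026 -0.005 -0.012]
crop 297 87
index tip px [357.9 147. ] guide -0.0667 -0.0534
```

View pics/w4c.png

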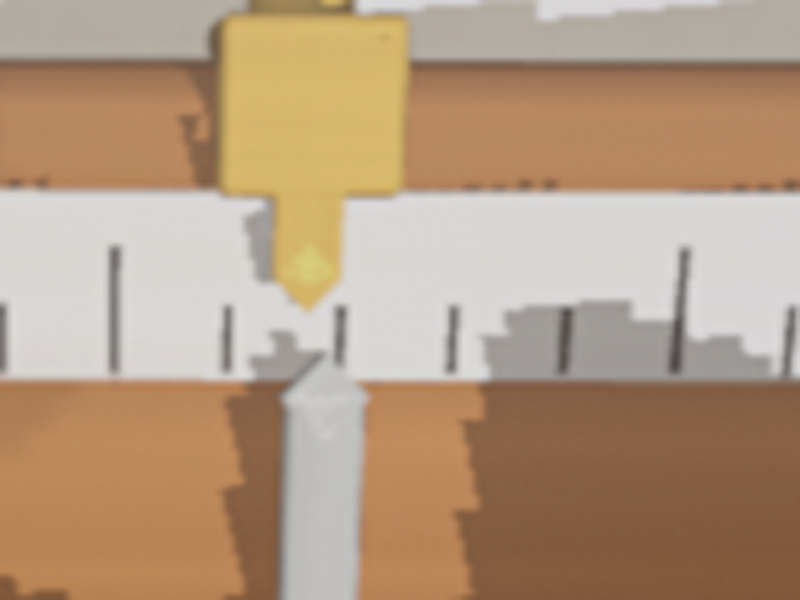

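The pointer tip (323) is within about 1.3 mm of the index tip (308), the finger force is 4.2 N and the lever is open. I'll centre and hold for step 1, then start closing while shifting the tool +x by half the change in width.

Call:
{"fn": "play_rows", "kwargs": {
  "deltas": [0.75,-0.025,0,0,0,0.75,0,0,0,0,0.75,0,0,0,0,0.7,0.036,0,0,0,0.65,0.036,0,0,0,0.65,0,0,0,0]
}}

```text
clock: 6.52
eef_pos: [0.5042, -0.0768, 0.0728]
tool_rot: [0.793, 0.61, 0.008, 0.004]
ft_force: [1.7, 4.9, 0.7]
grip_width: 0.0557
```

```bash
cat >> h.py <<'E'
def face():
    o=bot.get_obs();g=(o['eef_pos']-ORG)@GY;print('rest face y',(g+o['grip_width']/2).round(4),'target -.041')
E
python3 - <<'E'
from h import *
st((-.003,-.041-.65*.0855/2,.073));face()
E
```

```text
t 6.53 pos [ 0.5042 -0.0768  0.0728] xang 75.13 guide -0.0026 -0.0674 0.0728 zax [ 0.017  0.004 -1.   ] F guide xyz [0.4, 5.1, 0.7] w 0.0557
units [-0.023 -0.007 -0.003]
rest face y -0.0395 target -.041
```

Call:
{"fn": "play_rows", "kwargs": {
  "deltas": [0.6,0.02,0,0,0,0.55,0.03,0,0,0,0.5,0.035,0,0,0,0.5,0,0,0,0]
}}

```text
clock: 7.02
eef_pos: [0.5058, -0.0714, 0.0736]
tool_rot: [0.793, 0.61, 0.008, 0.004]
ft_force: [1.9, 4.2, 1.8]
grip_width: 0.0427
```

```bash
python3 - <<'E'
from h import *
import pickle
st((-.003,-.041-.4*.0855/2,.073));face()
c=cam('wrist','w5.png');pickle.dump(c,open('w5.pkl','wb'));tips(c,'w5c.png')
cv2.imwrite('pics/w5b.png',np.hstack([cv2.resize(cv2.imread('pics/w5c.png'),(400,300)),cv2.resize(c['color'],(400,300))]))
E
```

```text
t 7.03 pos [ 0.5058 -0.0714  0.0736] xang 75.15 guide -0.0024 -0.0618 0.0736 zax [ 0.018  0.004 -1.   ] F guide xyz [0.8, 4.5, 1.8] w 0.0427
units [ 0.062 -0.01   0.011]
rest face y -0.0405 target -.041
crop 276 86
index tip px [336. 146.] guide -0.0666 -0.0535
```

View pics/w5b.png

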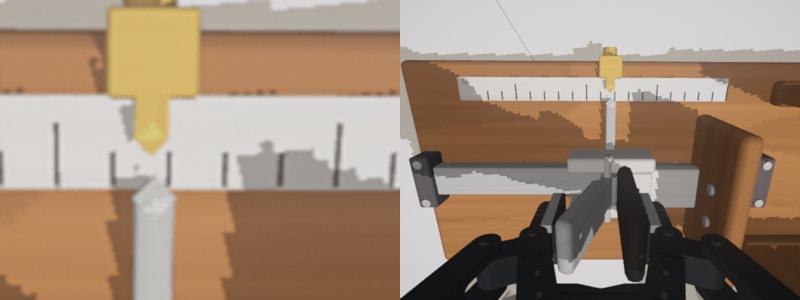

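The tips are aligned (153 against 152 in the crop) and the lever finger is reaching the plate. I'll keep closing with the same coupling.

Call:
{"fn": "play_rows", "kwargs": {
  "deltas": [0.45,0.034,0,0,0,0.4,0.034,0,0,0,0.35,0.034,0,0,0,0.35,0,0,0,0]
}}

```text
clock: 7.58
eef_pos: [0.5076, -0.0659, 0.0741]
tool_rot: [0.793, 0.61, 0.008, 0.005]
ft_force: [0.8, 4.8, 2.9]
grip_width: 0.0298
```

```bash
python3 - <<'E'
from h import *
st((-.003,-.0405-.0107,.073));face()
E
```

```text
t 7.58 pos [ 0.5076 -0.0659  0.0741] xang 75.12 guide -0.0022 -0.056 0.0741 zax [ 0.018  0.003 -1.   ] F guide xyz [-0.4, 4.8, 2.9] w 0.0298
units [ 0.079 -0.014  0.018]
rest face y -0.0411 target -.041
```

Call:
{"fn": "play_rows", "kwargs": {
  "deltas": [0.3,0.042,0,0,0,0.25,0.038,0,0,0,0.2,0.005,0,0,0,0.1,0,0,0,0,0,0,0,0,0,0,0,0,0,0,0,0,0,0,0]
}}

```text
clock: 8.45
eef_pos: [0.5087, -0.0619, 0.0742]
tool_rot: [0.793, 0.61, 0.005, 0.007]
ft_force: [0.8, 5.1, 4.7]
grip_width: 0.0189
```

```bash
python3 - <<'E'
from h import *
import pickle
st((-.003,-.0405-.0107,.073));face()
c=cam('wrist','w6.png');pickle.dump(c,open('w6.pkl','wb'));tips(c,'w6c.png')
cv2.imwrite('pics/w6b.png',np.hstack([cv2.resize(cv2.imread('pics/w6c.png'),(400,300)),cv2.resize(c['color'],(400,300))]))
E
```

```text
t 8.45 pos [ 0.5087 -0.0619  0.0742] xang 75.11 guide -0.0022 -0.0519 0.0742 zax [ 0.017 -0.006 -1.   ] F guide xyz [-0.6, 5.1, 4.7] w 0.0189
units [ 0.012 -0.014  0.02 ]
rest face y -0.0425 target -.041
crop 254 85
index tip px [314.3 145. ] guide -0.0667 -0.0536
```

View pics/w6b.png

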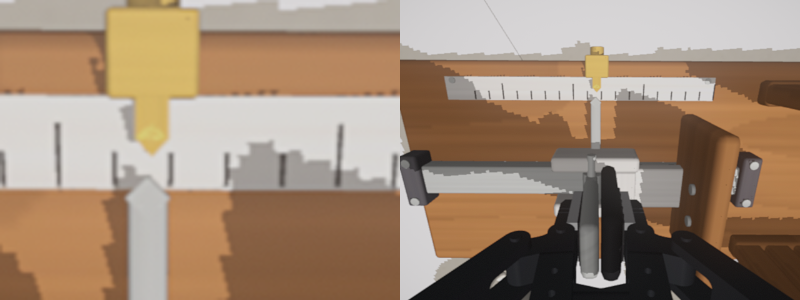

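Call:
{"fn": "play_rows", "kwargs": {
  "deltas": [0,0,0,0,0,0,0,0,0,0,0,0,0,0,0]
}}

```text
clock: 8.88
eef_pos: [0.5087, -0.0619, 0.0742]
tool_rot: [0.793, 0.609, 0.004, 0.008]
ft_force: [0.1, 5.3, 3.6]
grip_width: 0.0193
```

```bash
python3 - <<'E'
from h import *
st();face();i0=tips(cam('wrist','w7.png'),'w7c.png')
c=cam('wrist')
# pointer tip: column of gray pointer shaft just below tip, vs. expected pixel at index level
im=c['color'];h=cv2.cvtColor(im,cv2.COLOR_BGR2HSV);pu=proj(c,ORG-.052*GX-.0535*GY+[0,0,.033])[0]
r=int(pu[1]);row=h[r,int(pu[0])-25:int(pu[0])+25];xs=np.where((row[:,1]<40)&(row[:,2]>100))[0]+int(pu[0])-25
print('shaft cols',xs.min(),xs.max(),len(xs),'shaft y',((onz(c,(xs.mean(),r),.033)-ORG)@GY).round(4),'index y',round(i0,4));st()
E
```

```text
t 8.88 pos [ 0.5087 -0.0619  0.0742] xang 75.09 guide -0.0021 -0.0519 0.0742 zax [ 0.016 -0.008 -1.   ] F guide xyz [-1.3, 5.2, 3.6] w 0.0193
rest face y -0.0422 target -.041
crop 254 85
index tip px [314.5 145. ] guide -0.0667 -0.0536
shaft cols 306 320 15 shaft y -0.0542 index y -0.0536
t 8.97 pos [ 0.5086 -0.0619  0.0742] xang 75.08 guide -0.0022 -0.0519 0.0742 zax [ 0.016 -0.008 -1.   ] F guide xyz [-0.9, 4.3, 4.4] w 0.0188
```

The arm is steady, with the pointer about 0.6 mm from the index. Fingers have stalled at 19 mm on the closed pair, so I'm handing in.

```bash
python3 - <<'E'
from h import *
print(ticket.job_done());st()
E
```

```text
the job is handed in; nothing more can be done
None
the job is handed in; nothing more can be done
```

The stop is drawn back to the index and the cam lever is squeezed shut. I handed the job in at about 9 s with the fingers still pinching the lever and finger rest. No verdict was reported.

- **How it was done:** I held the stop at the index with one finger on the finger rest while the lever was still open. I then closed the fingers in small steps, moving the tool +y along the guide by half the change in width each time, so the stop stayed put while the lever shut.
- **Alignment:** in the last wrist pictures the pointer was 0.6 to 0.8 mm from the index, against the 4 mm allowed. The measured index position stayed within about 0.3 mm between pictures.
- **Lever:** the wrist picture shows it upright against the finger rest. I did not measure its angle.
- **Grip:** the fingers stopped at about 19 mm on the pair with the shut command still on. That is slightly under the 21 mm nominal, so either the 2 mm gap is squeezed closed or the reading is biased. Finger forces can't be read separately, so the 3 N on each is inferred from the fixed grip force.
- **Steadiness:** the tool moved no more than 0.1 mm over the last readings, with about 5 N along the rail.
- **Glass, mug and lemon:** nothing in the moves came near them, but I did not re-measure their positions at the end.

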